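# Tuck a rain diverter under the lapped shingles of a bird-table roof

## Robot

A 6-joint arm with a two-finger parallel gripper is mounted at the origin on the work surface. World frame = base frame: x ahead of the robot, y to its left, z up, the work surface at z = 0. Lengths are in m, angles in rad, forces in N, time in s.
With the tool pointing down it reaches from about 0.3 to 0.875 m from the base axis. Payload 6.4 kg.
Tool frame: the origin (TCP) lies on the mounting face of the last link; the fingertips stand 173 mm ahead of it and the grasp point (between the pads) lies 155 mm ahead of it (env.grip_point_offset is the distance from the TCP to the grasp point, in m); z points along the fingers, y is the line along which they close (so a half turn about z gives the same grasp; the last joint's range is limited). The gripper opens to 85 mm and grips with 20 to 120 N. Pads are 22 mm wide; open, the fingers measure 114 mm over their backs; the gripper's body (76 mm by 85 mm) begins 54 mm behind the grasp point. The pads swing forward as they close: fully open they stand 13 mm farther back than shut.
Start: joints at [1.077, 0.181, 1.607, -0, 1.354, -0.206], TCP at [0.163, 0.551, 0.405] pointing down, gripper open.
Joint ranges: [-2.99, 2.99], [-0.89, 2.07], [0.3, 2.58], [-1.14, 4.28], [0, 2.63], [-3.12, 3.12]. Speed limits (rad/s): [2.57, 2.57, 3.01, 3.14, 3.14, 3.14].

## Interface

Orientations are given as a rotation vector (axis times angle).
In Python, from station import env gives the robot as it stands. Calls block until the motion is done:
- env.movep(position, orientation): joint-space move of the TCP to a pose.
- env.movel(position, ori=None, v=0.15): straight line of the TCP; ori=None keeps the orientation; v is the mean speed in m/s.
- env.set_joints(angles): joint-space move.
- env.open_gripper() and env.grab(grip_force=None): open the fingers fully, or close them until they stop; grip_force is the grip in N (None keeps the last).
- env.sleep(seconds).
- env.inverse_kinematics(position, orientation): joint angles nearest the present ones, or None.
- env.sense(): the state.
- env.snapshot(name): name is "scene" or "side" or "wrist"; returns a dict with "color" (400x640x3 uint8, red, green, blue), "mtx" (3x3 intrinsics, pixels), "dist" ([k1, k2, p1, p2, k3] as OpenCV has them; the pictures are not rectified), "rvec" (rotation vector, rad) and "tvec" (3), from world to camera coordinates, as OpenCV has them; the wrist camera has in their place "hand_eye" (4x4, takes a point from camera to tool coordinates, whose origin is the TCP and whose axes are the flange's). Camera axes: x right, y down, z forward; pixel columns grow to the right and rows downward; lengths in m; the calibration is good to about 2 mm. A picture is of the moment at which its call begins: read the wrist's pose just before it. There is no depth.
A pose or a line that the arm cannot do raises env.IKError and nothing moves.
- env.finish_job(): hands the job in; it is judged then, once.
The state is a dict: "time": time; "qpos": joint angles; "qvel": joint speeds; "tau": joint torques, N m; "ee_pos": TCP position; "tcp_rot": TCP orientation; "ft_force": force on the tool from outside, world axes, zero at the start; "ft_torque": the same for the moment, N m; "width": finger opening in m; "finger_force": force on a finger pad.
Only numpy, scipy, OpenCV 4.12 (cv2) and the standard library are available. Lean on these libraries where they do the work, as an engineer would, in place of code of your own. Each camera call takes 0.05 s, during which the arm holds its last target. There are 200 camera calls.

## Task

Pick up the aluminium rain diverter and slide the front edge of its flat flange up under the two middle bamboo shingles of the lapped course, centred and square to them, until it stops against the lath they are nailed to; do not lift any shingle and leave the other things on the bench alone. Then press the diverter down flat on the shingles of the course below with a steady push of about 10 N, and finish like that: still gripping it and still pressing.

Things in the scene. Friction and masses are not known exactly. Their poses are not given: they have to be found in the camera images.
- diverter: rain diverter: loose L strip of folded aluminium, 0.14-0.28 kg, lying on its flange on the bench. Flange 100 (x) by 150 (y) mm, 3 mm thick. Origin: centre of the flange's underside; x points from the upstand to the free front edge (to be tucked), z up. The upstand rises along the rear edge to 50 mm; its top 20 mm is a hem 9 mm thick (x -56 to -47), below it the sheet is 3 mm (x -50 to -47)
- diverter_grip (a point): centre of the diverter's hem, the place to grip: 51.5 mm behind the origin, 40 mm above the underside; hem 9 mm thick across x, 20 mm tall, 150 mm long along y. Axes as the diverter's
- diverter_edge (a point): middle of the diverter's front edge, on the underside: 50 mm ahead of the origin. Axes as the diverter's
- lap (a point): point on the top of the first course, straight below the butt (free, lower) edges of the lapped course, at the joint of its two middle shingles. x points up the slope, under the lapped shingles (away from the robot, give or take the yaw), rising 0.21 rad from level; y level, along the course to the left; z square to the roof. The lapped shingles' tops are 13 mm above this surface along z
- lath (a point): point 60 mm up x from lap, same height and axes: foot of the lath's front face. From lap to here a slot 8 mm high lies between the first course and the undersides of the lapped shingles, open at lap; the lath closes it and stops the flange. The diverter is home when diverter_edge meets this point
- roof: lean-to roof panel, a plywood board fixed on two bearers on the bench, pitched 0.21 rad: 312 mm wide (y), from 125 mm (eave) before to 160 mm beyond its origin (x). Origin on the bench, lap is 59 mm above and 3.5 mm to -x of it; axes level, x as lap's seen from above. On lap's x and z: the top course lies beyond 88 mm, up to 22 mm high; a ridge roll at 158 mm, up to 33 mm high
- first_course: the lower, fixed course of bamboo shingles on the roof board, that the flange rests on: 185 mm (x) by 312 mm (y), 5 mm thick, flat, rigid, at the roof's pitch. Origin: centre of its underside, 32.5 mm down the slope (-x) from lap and 5 mm below it (z); axes as lap's
- shingle_1 (a joint): hinge angle of the first (rightmost, -y) of the four lapped shingles: 0 = lying at rest, grows as its butt edge lifts. Stiff bamboo, 74 mm wide, 5 mm thick, nailed to the lath; the butt edge is 75 mm from the hinge, so 0.1 rad is 7.5 mm of lift. A light spring holds it down: about 1.5 N at the butt edge starts it lifting, 3 N lifts it 0.1 rad
- shingle_2 (a joint): hinge angle of the second (right middle) of the four lapped shingles: 0 = lying at rest, grows as its butt edge lifts. Stiff bamboo, 74 mm wide, 5 mm thick, nailed to the lath; the butt edge is 75 mm from the hinge, so 0.1 rad is 7.5 mm of lift. A light spring holds it down: about 1.5 N at the butt edge starts it lifting, 3 N lifts it 0.1 rad
- shingle_3 (a joint): hinge angle of the third (left middle) of the four lapped shingles: 0 = lying at rest, grows as its butt edge lifts. Stiff bamboo, 74 mm wide, 5 mm thick, nailed to the lath; the butt edge is 75 mm from the hinge, so 0.1 rad is 7.5 mm of lift. A light spring holds it down: about 1.5 N at the butt edge starts it lifting, 3 N lifts it 0.1 rad
- shingle_4 (a joint): hinge angle of the fourth (leftmost, +y) of the four lapped shingles: 0 = lying at rest, grows as its butt edge lifts. Stiff bamboo, 74 mm wide, 5 mm thick, nailed to the lath; the butt edge is 75 mm from the hinge, so 0.1 rad is 7.5 mm of lift. A light spring holds it down: about 1.5 N at the butt edge starts it lifting, 3 N lifts it 0.1 rad
- canister_left: bystander: woven bamboo canister with a steel lid, 88 mm across, 106 mm high, standing at the left; origin: centre of its underside
- canister_right: bystander: the same kind of canister, standing at the right; origin: centre of its underside
- nail_tin: bystander: small green tin of nails with a steel lid, 60 mm across, 55 mm high, standing at the right; origin: centre of its underside
Things that resemble listed ones, but are neither listed nor needed, are in the scene too. Of the things that look like the diverter, the middle-sized one is meant.

How it is judged:
By the outcome, as a careful person would: the job done as asked, in the order asked, and still so for the second after the job is handed in, while the arm keeps its last pose, push and grip.
It also fails if it takes over 45 s, if anything falls off the work surface, if the arm or the gripper's body presses on something with over 40 N, if the wrist force passes 120 N, or if a joint passes its speed limit or range.

## Working session

There is one attempt and no reset: what is moved stays moved. The work goes in short steps, each a Python script; the robot and the scene stay as the last script left them, time stands still between calls to the robot, and variables do not carry over. Pictures are saved under pics/ and viewed, at most 10 in all, crops included, and the job is handed in when it is done.

```bash
ls; mkdir -p pics; python3 - <<'E'
from station import env
import cv2,pickle
d={}
for n in("scene","side"):
    s=env.snapshot(n);d[n]=s;cv2.imwrite(f"pics/{n}0.png",s["color"][...,::-1])
    print(n,s["mtx"],s["dist"],s["rvec"],s["tvec"])
pickle.dump(d,open("s0.pkl","wb"))
s=env.sense();print(s["time"],s["ee_pos"],s["tcp_rot"],s["width"])
print(env.grip_point_offset)
w=env.snapshot("wrist");print(w["mtx"],w["hand_eye"])
E
```

```text
pics
scene [[386.35199079   0.         317.68324893]
 [  0.         386.35199079 197.86517909]
 [  0.           0.           1.        ]] [-0.04216342  0.          0.          0.          0.        ] [ 2.07836953  1.74579746 -0.46462177] [-0.08576612 -0.4571872   1.53422738]
side [[441.58766856   0.         321.61711117]
 [  0.         441.58766856 201.20247621]
 [  0.           0.           1.        ]] [-0.09297857  0.          0.          0.          0.        ] [ 2.1849257  -0.76305599  0.33501002] [-0.43102636  0.26996627  1.20375979]
0.1 [0.16306606 0.55115131 0.40386668] [-4.50407407e-01 -3.10858122e+00  2.41286790e-03] 0.08577485313704838
0.1547
[[307.34168104   0.         320.55148456]
 [  0.         307.34168104 202.40354758]
 [  0.           0.           1.        ]] [[ 1.67896888e-05 -9.58387229e-01 -2.85471399e-01  7.23351565e-02]
 [ 9.99998590e-01  4.95448428e-04 -1.60451023e-03  1.13418947e-03]
 [ 1.67917847e-03 -2.85470970e-01  9.58385886e-01  3.16857472e-02]
 [ 0.00000000e+00  0.00000000e+00  0.00000000e+00  1.00000000e+00]]
```

View pics/scene0.png

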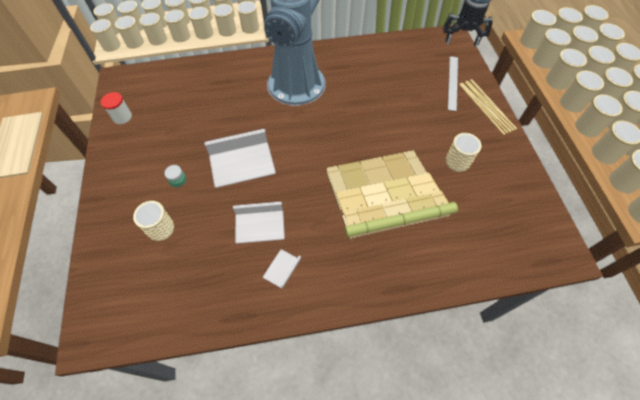

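View pics/side0.png

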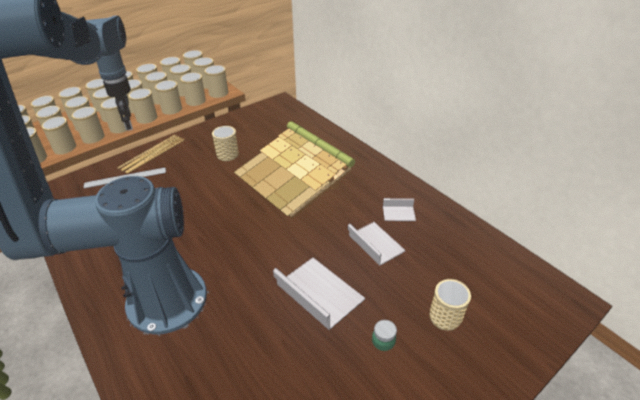

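The scene view shows three L strips: large at about (240,158), middle at (260,222) and small at (282,268). The roof is at about (390,190), with its ridge roll on the far side. The middle one should be the diverter, and I'll measure all three to check.

```bash
cat > h.py <<'E'
import numpy as np,cv2,pickle
from scipy.spatial.transform import Rotation as R
def cam(s,pose=None):
    if "rvec" in s:
        Rw=cv2.Rodrigues(np.array(s["rvec"],float))[0]; return Rw.T, -Rw.T@np.array(s["tvec"],float).ravel()
    T=np.eye(4);T[:3,:3]=R.from_rotvec(pose[1]).as_matrix();T[:3,3]=pose[0]
    T=T@np.array(s["hand_eye"]); return T[:3,:3],T[:3,3]
def rays(s,px,pose=None):
    M,c=cam(s,pose)
    u=cv2.undistortPoints(np.array(px,float).reshape(-1,1,2),np.array(s["mtx"]),np.array(s["dist"],float)).reshape(-1,2)
    return c,np.c_[u,np.ones(len(u))]@M.T
def onplane(s,px,p0=(0,0,0),n=(0,0,1),pose=None):
    c,d=rays(s,px,pose);n=np.array(n,float);t=((np.array(p0)-c)@n)/(d@n);return c+d*t[:,None]
def proj(s,P,pose=None):
    M,c=cam(s,pose);r=cv2.Rodrigues(M.T)[0]
    return cv2.projectPoints(np.array(P,float).reshape(-1,3),r,-M.T@c,np.array(s["mtx"]),np.array(s["dist"],float))[0].reshape(-1,2)
def tri(a,pa,b,pb):
    c1,d1=rays(a,[pa]);c2,d2=rays(b,[pb]);A=np.c_[d1[0],-d2[0]];t=np.linalg.lstsq(A,c2-c1,rcond=None)[0]
    p,q=c1+t[0]*d1[0],c2+t[1]*d2[0];return (p+q)/2,np.linalg.norm(p-q)
E
python3 - <<'E'
from h import *
d=pickle.load(open("s0.pkl","rb"))
for n in d:
    s=d[n];hsv=cv2.cvtColor(s["color"],cv2.COLOR_RGB2HSV)
    m=((hsv[...,1]<40)&(hsv[...,2]>100)).astype(np.uint8)
    k,l,st,ce=cv2.connectedComponentsWithStats(m)
    for i in range(1,k):
        x,y,w,h,a=st[i]
        if 150<a<6000 and 60<y<320 and x>60:
            P=onplane(s,[ce[i]],(0,0,.002))[0]
            c=max(cv2.findContours((l==i).astype(np.uint8),0,1)[0],key=cv2.contourArea)
            ap=cv2.approxPolyDP(c,3,True).reshape(-1,2)
            print(n,ce[i].round(),a,P.round(3),[ (tuple(map(int,q)),onplane(s,[q])[0,:2].round(3).tolist()) for q in ap] if len(ap)<9 else '')
a=d["scene"]["color"][110:300,190:470,::-1]
cv2.imwrite("pics/c1.png",cv2.resize(a,None,fx=2.8,fy=2.8,interpolation=cv2.INTER_CUBIC))
E
```

```text
scene [619.  76.] 312 [0.179 1.323 0.002] [((607, 72), [0.148, 1.287]), ((616, 83), [0.213, 1.29]), ((627, 84), [0.225, 1.334]), ((631, 80), [0.207, 1.365]), ((622, 69), [0.141, 1.364]), ((610, 68), [0.128, 1.314])]
scene [590.  80.] 325 [0.18  1.186 0.002] [((578, 75), [0.146, 1.152]), ((587, 87), [0.215, 1.154]), ((601, 86), [0.219, 1.216]), ((601, 79), [0.182, 1.238]), ((591, 72), [0.138, 1.217])]
scene [513.  96.] 573 [0.214 0.827 0.002] [((506, 73), [0.088, 0.855]), ((500, 87), [0.159, 0.798]), ((519, 118), [0.323, 0.804]), ((526, 105), [0.266, 0.86])]
scene [633.  99.] 205 [0.308 1.308 0.002] [((627, 93), [0.271, 1.305]), ((627, 102), [0.316, 1.276]), ((639, 109), [0.357, 1.304]), ((639, 93), [0.279, 1.356])]
scene [608. 105.] 368 [0.317 1.186 0.002] [((596, 98), [0.276, 1.159]), ((602, 111), [0.343, 1.147]), ((615, 114), [0.366, 1.191]), ((620, 110), [0.35, 1.223]), ((613, 98), [0.287, 1.23])]
scene [120. 114.] 307 [ 0.037 -0.687  0.002] [((124, 102), [-0.025, -0.678]), ((107, 110), [0.005, -0.742]), ((115, 122), [0.074, -0.704]), ((124, 122), [0.08, -0.67]), ((131, 115), [0.0
[... 2428 characters left out ...]
0 [ 0.599 -0.206  0.002] [((349, 224), [0.589, -0.092]), ((350, 236), [0.556, -0.134]), ((379, 264), [0.547, -0.274]), ((404, 251), [0.642, -0.285]), ((374, 222), [0.658, -0.135]), ((358, 230), [0.594, -0.13])]
side [320. 292.] 3252 [ 0.348 -0.246  0.002] [((275, 268), [0.3, -0.096]), ((278, 285), [0.272, -0.153]), ((327, 328), [0.292, -0.348]), ((364, 299), [0.429, -0.34]), ((314, 258), [0.413, -0.136]), ((286, 277), [0.306, -0.143])]
side [453. 293.] 591 [ 0.632 -0.481  0.002] [((439, 285), [0.625, -0.438]), ((438, 294), [0.599, -0.457]), ((445, 302), [0.593, -0.487]), ((458, 305), [0.613, -0.516]), ((467, 299), [0.648, -0.519]), ((461, 284), [0.677, -0.475]), ((445, 281), [0.65, -0.439])]
```

View pics/c1.png

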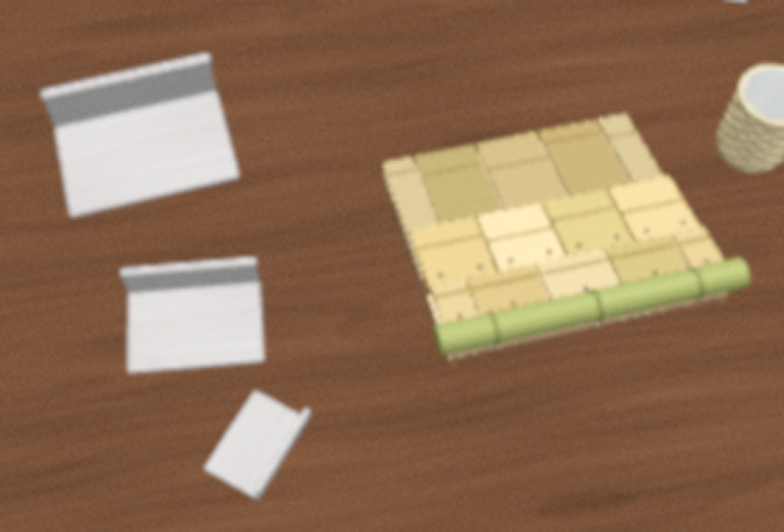

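The middle strip, with its front edge at (235,241)–(282,239), measures 147 mm wide. The large one measures 205 mm and the small one about 75–85 mm. So the middle one at (260,222) is the 150 mm diverter, and the crop confirms it: upstand facing the robot, flange pointing away. In the crop the lapped butt edge runs (412,235)–(665,178), with the middle joint near (547,205). Next I'll look at the roof and the diverter with the wrist camera.

```bash
cat >> h.py <<'E'
def Rtool(x,z):
    x,z=np.array(x,float),np.array(z,float);z/=np.linalg.norm(z);x-=z*(x@z);x/=np.linalg.norm(x)
    return np.c_[x,np.cross(z,x),z]
E
python3 - <<'E'
from h import *
from station import env
d=pickle.load(open("s0.pkl","rb"));s=d["scene"]
q=lambda a,b:(190+a/2.8,110+b/2.8)
lap=onplane(s,[q(547,205)],(0,0,.072))[0]; e=onplane(s,[q(385,160),q(627,115)],(0,0,.033)); b=onplane(s,[q(412,235),q(665,178)],(0,0,.07))
print(lap,e,np.linalg.norm(e[1]-e[0]),b); v=e[1]-e[0];yaw=np.arctan2(-v[0],v[1]);print("yaw",yaw)
lap[2]=.06
def look(target,h,sx,name,yaw):
    x=sx*np.array([-np.sin(yaw),np.cos(yaw),0]);Rm=Rtool(x,[0,0,-1])
    # camera axis meets target
    T=np.array([[0]]);he=np.array(env.snapshot("wrist")["hand_eye"])
    c=Rm@he[:3,3];z=Rm@he[:3,2];k=h/-z[2]
    p=target-z*k-c
    rv=R.from_matrix(Rm).as_rotvec()
    j=env.inverse_kinematics(p,rv);print(p,sx,j);return p,rv,j
P={}
for t,y,n in((lap,yaw,"roof"),(np.array([.585,-.205,.0]),-.129,"div")):
    P[n]=[look(t,.26,sx,n,y) for sx in(1,-1)]
pickle.dump(P,open("look.pkl","wb"))
E
```

```text
[0.55713715 0.20744413 0.072     ] [[0.43965279 0.04426423 0.033     ]
 [0.42592112 0.3497777  0.033     ]] 0.3058219091404859 [[0.56780916 0.05022258 0.07      ]
 [0.54429258 0.35108089 0.07      ]]
yaw 0.04491597050308225
[0.55620967 0.21251779 0.351686  ] 1 [ 1.65809984e-01  2.76144801e-01  1.60343402e+00 -8.88178420e-16
  1.26201383e+00  1.20894013e-01]
[0.55806442 0.20237052 0.3516863 ] -1 [ 1.48113186e-01  2.72334679e-01  1.60821783e+00 -4.44089210e-16
  1.26104014e+00 -3.03839544e+00]
[ 0.58496485 -0.19984254  0.29168659] 1 [-5.20938847e-01  3.92290297e-01  1.58309631e+00 -4.44089210e-16
  1.16620604e+00 -3.91938847e-01]
[ 0.58503499 -0.2101574   0.29168684] -1 [-5.35519281e-01  3.99206107e-01  1.57352285e+00 -4.44089210e-16
  1.16886370e+00  2.73507337e+00]
```

```bash
python3 - <<'E'
from h import *
from station import env
P=pickle.load(open("look.pkl","rb"));W={}
for n in("roof","div"):
    p,rv,j=P[n][0];env.movep(p,rv);env.sleep(.2)
    s=env.sense();w=env.snapshot("wrist");W[n]=(w,(s["ee_pos"],s["tcp_rot"]));print(s["time"],s["ee_pos"]-p,s["ft_force"])
    cv2.imwrite(f"pics/w_{n}.png",w["color"][...,::-1])
pickle.dump(W,open("w.pkl","wb"))
E
```

```text
2.4417 [-0.00034521  0.00085697  0.00015045] [ 0.46002619  0.52875971 -0.82885982]
4.2333 [0.00035178 0.00111044 0.00023968] [ 0.51009991 -0.83085789  0.22498162]
```

View pics/w_roof.png

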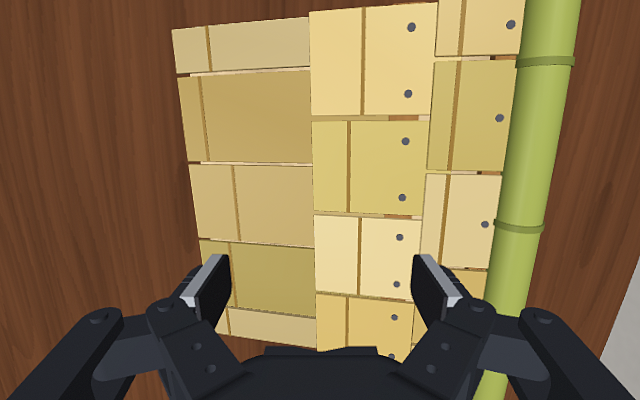

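View pics/w_div.png

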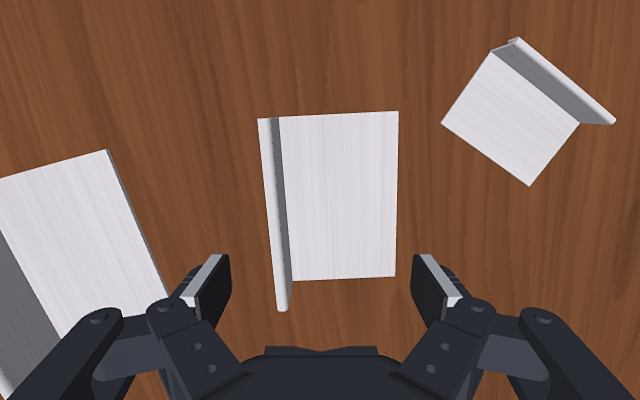

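The roof crop shows the butt edge running (309,12)–(318,350), with the middle joint (3|2) at about (314,214). The diverter's hem outer edge runs (258,119)–(277,308), and its front edge (398,111)–(395,277). I'll refine both by edge fits.

```bash
python3 - <<'E'
from h import *
W=pickle.load(open("w.pkl","rb"))
w,ps=W["roof"];im=cv2.GaussianBlur(w["color"],(3,3),0).astype(float)
def fit(pts):
    pts=np.array(pts,float)
    for _ in range(4):
        c=np.polyfit(pts[:,1],pts[:,0],1);r=pts[:,0]-np.polyval(c,pts[:,1]);k=abs(r)<=max(2*np.median(abs(r)),.5);pts=pts[k]
    return c,len(pts),r.std()
pts=[]
for y in list(range(25,108))+list(range(125,208))+list(range(222,285)):
    x0=309+(y-12)*9/338;xs=np.arange(int(x0)-8,int(x0)+9);g=abs(im[y,xs+1]-im[y,xs-1]).sum(1);i=g.argmax()
    if 0<i<len(xs)-1:
        a,b,c=g[i-1:i+2];pts.append((xs[i]+.5*(a-c)/(a-2*b+c+1e-9),y))
c,n,sd=fit(pts);print("butt line",c,n,sd)
# joints along rows just right of the edge
g=im.sum(2)
col=g[:,318:340].mean(1);
for lo,hi in((105,130),(203,228),(282,305)): print([int(v) for v in col[lo:hi]])
zt=.059+.013*np.cos(.21)
ys=[12,116,214.5,292.5]
B=onplane(w,[(np.polyval(c,y),y) for y in ys],(0,0,zt),pose=ps);print(B,np.diff(B[:,:2],axis=0),np.linalg.norm(np.diff(B,axis=0),axis=1))
v=B[3]-B[0];print("yaw",np.arctan2(v[0],-v[1]))
w,ps=W["div"];hsv=cv2.cvtColor(w["color"],cv2.COLOR_RGB2HSV);m=(hsv[...,1]<60).astype(np.uint8)
m[:, :240]=0;m[:,430:]=0;m[330:]=0
k,l,st,ce=cv2.connectedComponentsWithStats(m);i=l[200,340];M=l==i
R_=[(np.nonzero(M[y])[0].max()+.5,y) for y in range(118,270)]
L_=[(np.nonzero(M[y])[0].min()-.5,y) for y in range(128,296)]
cr,cl=fit(R_),fit(L_);print(cr,cl)
T_=[(np.nonzero(M[:,x])[0].min()-.5,x) for x in range(288,392)];Bo=[(np.nonzero(M[:,x])[0].max()+.5,x) for x in range(304,390)]
ct,cb=fit(T_),fit(Bo);print(ct,cb)
def X(cv,ch): # x=cv y + , y=ch x +
    y=(ch[0]*cv[1]+ch[1])/(1-ch[0]*cv[0]);return (cv[0]*y+cv[1],y)
ft,fb=X(cr[0],ct[0]),X(cr[0],cb[0])
F=onplane(w,[ft,fb],(0,0,.003),pose=ps);H=onplane(w,[(np.polyval(cl[0],y),y) for y in(125,300)],(0,0,.05),pose=ps)
hy=np.nonzero(M.any(1))[0];print(hy.min(),hy.max(),ft,fb)
print("front",F,np.linalg.norm(F[1]-F[0]));print("hem",H)
for p,q in((F[0],F[1]),(H[0],H[1])):print("yaw",np.arctan2(p[0]-q[0],-(p[1]-q[1]))+np.pi if 0 else np.arctan2(-(p-q)[0],(p-q)[1]))
E
```

```text
butt line [2.26020792e-02 3.08741330e+02] 219 0.2161457196042631
[588, 588, 588, 588, 589, 589, 589, 590, 596, 561, 479, 441, 451, 455, 452, 460, 494, 530, 540, 539, 538, 538, 538, 537, 537]
[534, 534, 534, 534, 534, 536, 535, 509, 476, 481, 483, 456, 478, 565, 619, 622, 618, 618, 618, 618, 618, 617, 617, 617, 617]
[611, 610, 610, 610, 610, 610, 612, 612, 585, 517, 435, 384, 394, 451, 508, 533, 534, 532, 532, 532, 532, 532, 532]
[[0.54149145 0.35558339 0.0717144 ]
 [0.5460477  0.28261283 0.0717144 ]
 [0.55104969 0.20157646 0.0717144 ]
 [0.55572239 0.12519688 0.0717144 ]] [[ 0.00455625 -0.07297055]
 [ 0.00500198 -0.08103637]
 [ 0.0046727  -0.07637958]] [0.07311266 0.0811906  0.07652238]
yaw 0.06169146537823387
(array([-2.10450537e-02,  4.00796544e+02]), 148, np.float64(0.2814596766591828)) (array([1.04899706e-01, 2.44007174e+02]), 161, np.float64(0.27806798573588737))
(array([-5.21899002e-02,  1.30790527e+02]), 103, np.float64(0.27711480978706143)) (array([-4.53798218e-02,  2.94066648e+02]), 85, np.float64(0.28911350249146206))
111 311 (np.float64(398.4817186208731), np.float64(109.993805479513)) (np.float64(394.9851147453149), np.float64(276.14229431651603))
front [[ 0.65761975 -0.13296928  0.003     ]
 [ 0.64601518 -0.28333987  0.003     ]] 0.1508177037215282
hem [[ 0.55201785 -0.12940698  0.05      ]
 [ 0.5414083  -0.26379304  0.05      ]]
yaw -0.07702045115483248
yaw -0.07878486837265371
```

```bash
python3 - <<'E'
from h import *
from station import env
go=env.grip_point_offset
x=np.array([np.cos(-.0778),np.sin(-.0778),0]);y=np.array([-x[1],x[0],0])
g=np.array([.5506,-.2003,.040]);Rm=Rtool(y,[0,0,-1]);rv=R.from_matrix(Rm).as_rotvec()
t=g+[0,0,go]
env.movep(t+[0,0,.07],rv);env.movel(t,v=.1);env.sleep(.1)
s=env.sense();print(s["time"],s["ee_pos"]-t,s["ft_force"])
env.grab(80);s=env.sense();print(s["width"],s["finger_force"],s["ft_force"])
env.movel(t+[0,0,.10],v=.15);env.sleep(.2)
s=env.sense();w=env.snapshot("wrist");print(s["time"],s["width"],s["ft_force"],s["ft_torque"])
pickle.dump((w,(s["ee_pos"],s["tcp_rot"])),open("held.pkl","wb"));cv2.imwrite("pics/held.png",w["color"][...,::-1])
E
```

```text
5.525 [ 0.00046982 -0.00025142  0.00093278] [ 0.30183076 -0.66803676  0.48835926]
0.00770411265199991 79.12602335214615 [-0.84590387  1.02679161  2.09921927]
7.2333 0.007840361626939059 [-0.13340072  0.23350799 -2.00413265] [0.0092583  0.09560866 0.03622887]
```

View pics/held.png

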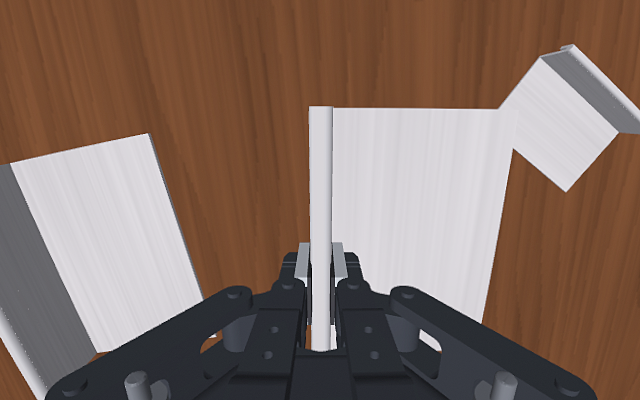

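```bash
python3 - <<'E'
from h import *
w,ps=pickle.load(open("held.pkl","rb"));go=.1547
Rm=R.from_rotvec(ps[1]).as_matrix()
f=lambda P:proj(w,np.array(P)@Rm.T+ps[0],ps).round(1)
print(f([[.075,.1015,go+.037],[.0,.1015,go+.037],[-.03,.1015,go+.037]]),"hem top",f([[.075,-.0045,go-.01],[.075,.0045,go-.01]]))
hsv=cv2.cvtColor(w["color"],cv2.COLOR_RGB2HSV);m=hsv[...,1]<60
P=[(x,y) for y in range(165,310,10) for x in [np.nonzero(~m[y,400:])[0].min()+399.5]]
print(P[::2]);T=[(x,np.nonzero(m[:,x])[0].min()-.5) for x in range(340,495,20)];print(T)
# measured front edge in tool frame, at plane of the flange top (tool z=go+.037)
z=Rm[:,2];Q=onplane(w,P,ps[0]+z*(go+.037),z,ps);Q=(Q-ps[0])@Rm;print(np.c_[Q[::2]]);c=np.polyfit(Q[:,0],Q[:,1],1);print("edge y=",c)
Q=onplane(w,T,ps[0]+z*(go+.037),z,ps);print((Q-ps[0])@Rm)
E
```

```text
[[519.2 109.5]
 [496.1 245.1]
 [487.6 290.5]] hem top [[306.8 106.4]
 [332.3 106.4]]
[(np.float64(509.5), 165), (np.float64(506.5), 185), (np.float64(503.5), 205), (np.float64(499.5), 225), (np.float64(496.5), 245), (np.float64(492.5), 265), (np.float64(488.5), 285), (np.float64(444.5), 305)]
[(340, np.float64(107.5)), (360, np.float64(107.5)), (380, np.float64(107.5)), (400, np.float64(107.5)), (420, np.float64(107.5)), (440, np.float64(107.5)), (460, np.float64(108.5)), (480, np.float64(108.5))]
[[ 4.64680591e-02  1.01162670e-01  1.91700000e-01]
 [ 3.55122755e-02  1.01383846e-01  1.91700000e-01]
 [ 2.41460247e-02  1.01654000e-01  1.91700000e-01]
 [ 1.23338721e-02  1.01393202e-01  1.91700000e-01]
 [ 3.10354418e-05  1.01758572e-01  1.91700000e-01]
 [-1.28017874e-02  1.01575501e-01  1.91700000e-01]
 [-2.62190810e-02  1.01428967e-01  1.91700000e-01]
 [-3.98611380e-02  7.62156801e-02  1.91700000e-01]]
edge y= [0.23493727 0.09606838]
[[0.0751316  0.01009218 0.1917    ]
 [0.07515628 0.0200915  0.1917    ]
 [0.07519775 0.03011163 0.1917    ]
 [0.07525626 0.04016296 0.1917    ]
 [0.07533221 0.05025622 0.1917    ]
 [0.07542612 0.06040259 0.1917    ]
 [0.0750534  0.07067141 0.1917    ]
 [0.07518409 0.08096875 0.1917    ]]
```

The diverter is held in its nominal place to within half a millimetre. Next: approach, touch down on the first course to calibrate the height, then slide in.

```bash
cat > r.py <<'E'
from h import *
from station import env
go=env.grip_point_offset
yaw,pit=.0617,.21
RL=(R.from_euler("z",yaw)*R.from_euler("y",-pit)).as_matrix()
LAP=np.array([.5537,.2030,.059])
RT=RL@np.c_[[0,1,0],[1,0,0],[0,0,-1]]; RV=R.from_matrix(RT).as_rotvec()
def tcp(dx,dz,dy=0): return LAP+RL@np.array([dx-.1015,dy,dz+.040+go])   # edge at (dx,dy,dz) in lap frame
def state(n=5):
    F=[];
    for _ in range(n): s=env.sense();F.append(s["ft_force"]);env.sleep(.02)
    e=RL.T@(s["ee_pos"]-tcp(0,0))
    return s,RL.T@np.mean(F,0),e,np.degrees((R.from_rotvec(s["tcp_rot"])*R.from_rotvec(RV).inv()).as_rotvec()).round(2)
E
python3 - <<'E'
from r import *
env.movel(tcp(-.018,.05),RV,v=.25)
env.movel(tcp(-.018,.008),v=.12);env.sleep(.2)
s,F0,e,a=state(8);print(s["time"],F0,e*1e3,a)
for k in range(14):
    dz=.006-.001*k
    env.movel(tcp(-.018,dz),v=.03)
    s,F,e,a=state(3);print(k,round(dz,4),(F-F0).round(2),(e*1e3).round(2))
    if (F-F0)[2]>2.5:break
print(s["time"],a);pickle.dump((F0,dz,e),open("t.pkl","wb"))
c=env.snapshot("scene")
E
```

```text
9.9583 [-0.77588573 -0.09114277 -2.13798445] [-17.66061057   0.06152054   8.56738282] [ 0.01 -0.07  0.01]
0 0.006 [ 0.87 -0.1  -0.56] [-18.08   0.03   5.95]
1 0.005 [ 0.1  -0.02 -0.19] [-18.06   0.     4.91]
2 0.004 [ 0.04 -0.03 -0.05] [-1.803e+01 -1.000e-02  3.960e+00]
3 0.003 [ 0.49 -0.1   0.24] [-18.05  -0.     2.93]
4 0.002 [0.27 0.48 0.02] [-1.804e+01  1.000e-02  1.950e+00]
5 0.001 [ 0.8   0.14 -0.34] [-18.03  -0.02   0.96]
6 0.0 [0.14 0.44 1.7 ] [-17.89   0.03   0.07]
7 -0.001 [-5.87 -2.65 20.3 ] [-17.79   0.07   0.02]
12.3583 [-0.02  0.01  0.02]
```

Contact comes at 0.0 mm, so the height is right. Contact is stiff, about 20 N/mm. I'll raise 2.3 mm and slide in.

```bash
python3 - <<'E'
from r import *
F0=pickle.load(open("t.pkl","rb"))[0]
env.movel(tcp(-.018,.0023),v=.03)
s,F,e,a=state(3);print((F-F0).round(2),(e*1e3).round(2))
stop=False
for dx in list(np.arange(.0,.053,.01))+list(np.arange(.055,.066,.0007)):
    env.movel(tcp(dx,.0023),v=.05 if dx<.053 else .02)
    s,F,e,a=state(3);print(round(dx*1e3,1),(F-F0).round(2),(e*1e3).round(2))
    if (F-F0)[0]<-3 or abs((F-F0)[2])>6:break
print(s["time"],a,s["width"])
w=env.snapshot("wrist");pickle.dump((w,(s["ee_pos"],s["tcp_rot"]),env.snapshot("scene"),env.snapshot("side")),open("in.pkl","wb"))
cv2.imwrite("pics/in.png",w["color"][...,::-1])
E
```

```text
[ 0.35 -0.08 -0.15] [-1.803e+01 -1.000e-02  2.230e+00]
0.0 [0.2  0.33 0.05] [-0.03 -0.05  2.14]
10.0 [ 0.15  0.27 -0.48] [ 1.02e+01 -1.00e-02  2.33e+00]
20.0 [ 0.91 -0.03 -0.36] [20.22 -0.03  2.3 ]
30.0 [ 0.05 -0.05  0.26] [30.21 -0.04  2.3 ]
40.0 [0.66 0.15 0.03] [ 4.025e+01 -1.000e-02  2.330e+00]
50.0 [0.26 0.02 0.27] [ 5.021e+01 -3.000e-02  2.300e+00]
55.0 [-0.19 -0.19 -0.34] [55.02 -0.    2.29]
55.7 [0.1  0.21 0.31] [55.68  0.    2.31]
56.4 [ 0.06 -0.08 -0.39] [ 5.641e+01 -1.000e-02  2.280e+00]
57.1 [-0.26  0.35 -0.13] [ 5.713e+01 -2.000e-02  2.300e+00]
57.8 [ 0.31 -0.16 -0.58] [ 5.782e+01 -3.000e-02  2.290e+00]
58.5 [0.41 0.25 0.35] [58.53 -0.    2.3 ]
59.2 [-1.04  0.12  0.55] [58.95 -0.    2.18]
59.9 [-4.07  0.06  2.27] [5.919e+01 1.000e-02 2.000e+00]
17.825 [-0.02  0.12  0.  ] 0.007746470406190584
```

View pics/in.png

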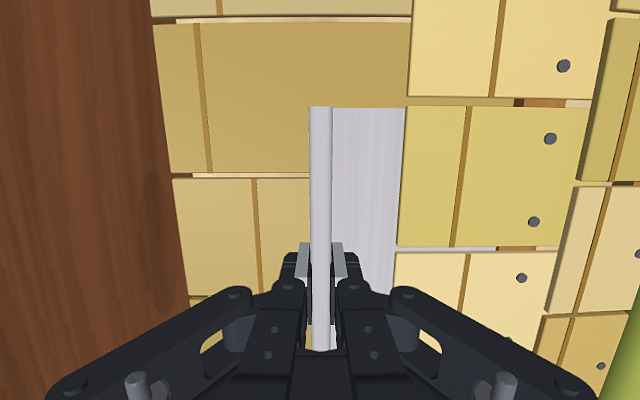

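The flange is under the two middle shingles and stopped by the lath: −4 N at x = 59.2 mm. Its left edge at row 107 lines up with shingle 3's outer edge at about row 105, and the shingles lie flat. Now I'll lower it and press.

```bash
python3 - <<'E'
from r import *
F0=pickle.load(open("t.pkl","rb"))[0]
dz=.0013;dx=.0597
while dz>-.003:
    env.movel(tcp(dx,dz),v=.02);s,F,e,a=state(6);f=(F-F0)[2];print(round(dz*1e3,2),(F-F0).round(2),(e*1e3).round(2))
    if f>9.3:break
    dz-=.0006 if f<1.5 else np.clip((10-f)/20e3,.00008,.0003)
env.sleep(.5)
s,F,e,a=state(10);print(s["time"],(F-F0).round(2),(e*1e3).round(2),a,s["width"],s["finger_force"])
pickle.dump((dx,dz),open("p.pkl","wb"))
w=env.snapshot("wrist");cv2.imwrite("pics/press.png",w["color"][...,::-1])
E
```

```text
1.3 [-4.49  0.29  1.66] [5.916e+01 2.000e-02 1.030e+00]
1.0 [-4.97  0.3   1.84] [5.913e+01 3.000e-02 7.800e-01]
0.7 [-4.95 -0.28  2.48] [5.91e+01 2.00e-02 4.70e-01]
0.4 [-5.57  0.25  2.94] [5.912e+01 4.000e-02 2.200e-01]
0.1 [-7.13 -0.23  5.09] [5.908e+01 3.000e-02 7.000e-02]
-0.15 [-7.84 -1.12  8.6 ] [59.12  0.06  0.09]
-0.23 [-8.05 -0.56  9.64] [5.911e+01 4.000e-02 6.000e-02]
21.0917 [-8.33 -0.89  9.94] [5.911e+01 5.000e-02 9.000e-02] [-0.02  0.11  0.01] 0.0075083716964129375 79.98777151107788
```

View pics/press.png

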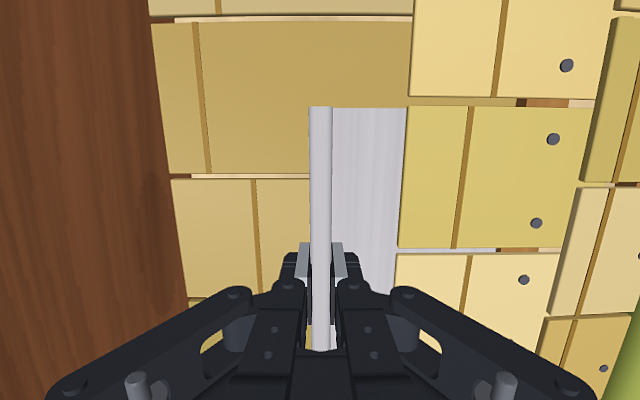

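The push is 9.9 N and the flange is flat and home. The push against the lath is more than needed at −8 N, so I'll ease it slightly, retune to 10 N and hand in.

```bash
python3 - <<'E'
from r import *
F0=pickle.load(open("t.pkl","rb"))[0];dx,dz=pickle.load(open("p.pkl","rb"))
for dx in(.0595,.0593,.0593,.0593,.0593):
    env.movel(tcp(dx,dz),v=.02);env.sleep(.15);s,F,e,a=state(10);f=F-F0;print(round(dz*1e3,3),f.round(2),(e*1e3).round(2))
    if dx==.0593:
        if abs(f[2]-10)<.6:break
        dz-=np.clip((10-f[2])/20e3,-.0002,.0002)
env.sleep(.5);s,F,e,a=state(10);print(s["time"],(F-F0).round(2),(e*1e3).round(2),s["finger_force"])
if abs((F-F0)[2]-10)<1.2 and e[0]>.0584: print(env.finish_job())
E
```

```text
-0.226 [-7.74 -0.7   9.19] [5.905e+01 4.000e-02 9.000e-02]
-0.226 [-6.78 -0.62  8.07] [5.897e+01 3.000e-02 7.000e-02]
-0.322 [-7.14 -1.05  9.39] [5.895e+01 4.000e-02 6.000e-02]
-0.353 [-7.57 -0.97  9.87] [5.897e+01 5.000e-02 7.000e-02]
24.075 [-7.42 -1.07  9.9 ] [58.97  0.06  0.07] 80.06194531917572
the job is handed in; nothing more can be done
None
```

The diverter is home against the lath under the two middle shingles, centred and square, and no shingle looked lifted in the last wrist picture. The gripper is still holding it and pressing it flat at about 9.9 N, with about 7 N still bearing against the lath; I handed the job in at 24 s.

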